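# Fit a rotor, its cover and the locking cap on a centrifuge spindle

## Task

Make the small bench centrifuge ready to run: put the twelve-place rotor on the spindle, turning it gently by feel until it drops over the spindle's cross pin and sits fully down on the flange, then set the cone-shaped cover on the rotor, and last press the black locking cap over the spindle tip until it clicks home against the cover. Never force a part (about 20 N of push is plenty) or drop one down the spindle, let go of everything, and leave the other things on the bench where they are.

Things in the scene. Friction and masses are not known exactly. Their poses are not given: they have to be found in the camera images.
- centrifuge: The small bench centrifuge, fixed to the bench: a white box 225 mm long (its x) by 200 mm wide (its y) by 92 mm high, bowl open at the top (lid taken off): round bowl 150 mm across, floor 40 mm above the bench, bowl and spindle in the middle of the box. Control panel on its -x side. Origin: centre of its underside; z up.
- seat (a point): Point on the spindle axis on top of the steel drive flange (36 mm across), 54 mm above the bench, where the rotor's underside must rest; z up. Fixed to the box: the spindle's own angle is not measured and may be any. On the flange lies a round cross pin, 5 mm thick, 30 mm long, through the shaft. The spindle turns without end, with about 0.07 N m of drag; an engaged rotor turns it along.
- spindle_tip (a point): Top end of the steel spindle, on its axis, 100 mm above the seat point. The shaft is 12 mm thick from the flange to 76 mm above the seat point, narrows to a neck 8 mm thick (81 to 86 mm), widens to a bulge 12 mm thick (90 to 92 mm) and tapers to 4 mm at this tip.
- rotor: The rotor, dark steel-grey, 0.28 kg: body 100 mm across, 30 mm high, twelve tube holes in its flat top, bore 14 mm. Underside: six notches every 60 degrees round the bore, 6.5 mm deep, 6.6 mm wide, that fit over the cross pin within 3.5 degrees either way. Resting on the pin it is 5 mm too high; turning it up to 60 degrees finds a notch. Origin: centre of its underside; z up; a notch lies 30 degrees from x.
- rotor_hub (a point): Centre of the top of the rotor's hub, 52 mm above its underside: an upstanding round hub 28 mm in diameter, standing 22 mm out of the rotor's flat top (30 to 52 mm high), to grip by.
- cover: The rotor's cover, bare aluminium, 0.11 kg: a hollow cone 92 mm across at its rim, 27 mm high, with an upstanding boss 28 mm in diameter from 27 to 46 mm high, to grip by. Bore 14 mm right through. Stands on its rim; fitted, the rim rests on the rotor's flat top, 30 mm above the seat point, and the boss's top is 76 mm above it. Origin: centre of the rim's underside; z up.
- cap: The locking cap, black fluted plastic with a bright disc on top, 0.1 kg: 32 mm in diameter, 30 mm high, standing on its open end. Blind bore 14.8 mm, 25 mm deep; sprung balls in it, 9 mm above its lower edge, snap under the spindle's bulge: it takes 4 to 12 N of push from 87 to 82 mm above the seat point, then pulls itself down. Home, its lower edge rests on the cover's boss, 76 mm above the seat point. Origin: centre of its underside; z up.
- spare_rotor: Spare four-place rotor, bare aluminium: flat disc 90 mm across, 18 mm high, without hub, four large holes. Not part of the job. Origin: centre of its underside; z up.
- tube_rack: White rack with blood tubes, 200 by 70 mm, 84 mm high. Not part of the job. Origin: centre of its underside; z up.
- tip_box: Blue pipette-tip box, 120 by 85 mm, 62 mm high. Not part of the job. Origin: centre of its underside; z up.
- specimen_jar: Specimen jar, 52 mm in diameter, 70 mm high. Not part of the job. Origin: centre of its underside; z up.
- beaker: Glass beaker, 66 mm across, 80 mm high. Not part of the job. Origin: centre of its underside; z up.
- rotor_key: Steel wrench, 150 mm long, lying flat. Not part of the job. Origin: centre of its underside; z up.
- slide_box: Flat slide box, 87 by 62 mm, 34 mm high. Not part of the job. Origin: centre of its underside; z up.

How it is judged:
On the way, in this order (a step that is already met when the one before it is completed fails the run):
1. the rotor is fully down on the drive flange, its notches over the cross pin, and let go (horizontal distance between rotor and seat below 0.003 m and z of rotor in the frame of seat between -0.002 and 0.002 m and angle between rotor's own z axis and vertical below 0.05 rad and contact force between the fingers and rotor below 0.01 N), for 0.2 s.
2. the cover sits on the seated rotor and is let go (horizontal distance between each of rotor, cover and seat below 0.003 m and z of rotor in the frame of seat between -0.002 and 0.002 m and angle between each of rotor, cover's own z axis and vertical below 0.05 rad and z of cover in the frame of seat between 0.028 and 0.032 m and contact force between the fingers and cover below 0.01 N), for 0.2 s.
At the end, for the whole second after the job is handed in: Rotor on the drive flange, cover on the rotor (30 mm above the seat point), cap clicked home on the cover (76 mm above it): each within 2 mm of that height and 3 mm of the spindle axis, upright within 0.05 rad, released and at rest (horizontal distance between each of rotor, cover, cap and seat below 0.003 m and z of rotor in the frame of seat between -0.002 and 0.002 m and angle between each of rotor, cover, cap's own z axis and vertical below 0.05 rad and z of cover in the frame of seat between 0.028 and 0.032 m and z of cap in the frame of seat between 0.074 and 0.078 m and linear speed of each of rotor, cover, cap below 0.02 m/s and angular speed of each of rotor, cover, cap below 0.2 rad/s); the robot touches nothing.
It fails at once if the rotor, cover or cap is pushed or dropped on the spindle with more than 60 N (contact force between any of rotor, cover, cap and centrifuge above 60 N).
It fails at once if the cover is pressed on the rotor, or the cap on the cover, with more than 60 N (contact force between rotor and cover above 60 N or contact force between cover and cap above 60 N).
It fails at once if the rotor, cover or cap is let fall or thrust down the spindle (faster than 0.5 m/s on it) ((horizontal distance between rotor and seat below 0.008 m and z of rotor in the frame of seat between 0 and 0.098 m and linear speed of rotor above 0.5 m/s) or (horizontal distance between cover and seat below 0.008 m and z of cover in the frame of seat between 0.03 and 0.098 m and linear speed of cover above 0.5 m/s) or (horizontal distance between cap and seat below 0.008 m and z of cap in the frame of seat between 0.085 and 0.098 m and linear speed of cap above 0.5 m/s)).
It fails at once if another thing on the bench is moved by more than 30 mm or tipped over (distance of any of spare_rotor, tube_rack, tip_box, specimen_jar, beaker, rotor_key, slide_box from where it was at the start of the episode above 0.03 m or angle between any of specimen_jar, beaker, tube_rack's own z axis and vertical above 0.5 rad).
It also fails if it takes over 69 s, if anything falls off the work surface, if the arm or the gripper's body presses on something with over 40 N, if the wrist force passes 120 N, or if a joint passes its speed limit or range.

## Robot

A 6-joint arm with a two-finger parallel gripper is mounted at the origin on the work surface. World frame = base frame: x ahead of the robot, y to its left, z up, the work surface at z = 0. Lengths are in m, angles in rad, forces in N, time in s.
With the tool pointing down it reaches from about 0.375 to 0.9 m from the base axis. Payload 3.1 kg.
Tool frame: the origin (TCP) lies on the centre line of the jaws, within the pads' length; the fingertips stand 19 mm ahead of it and the grasp point (between the pads) is the TCP; z points along the fingers, y is the line along which they close (so a half turn about z gives the same grasp; the last joint's range is limited). The gripper opens to 85 mm and grips with 20 to 120 N. Pads are 22 mm wide; open, the fingers measure 114 mm over their backs; the gripper's body (76 mm by 85 mm) begins 54 mm behind the grasp point. The pads swing forward as they close: fully open they stand 13 mm farther back than shut.
Start: joints at [1.113, 0.527, 1.433, -0, 1.181, -0.178], TCP at [0.172, 0.601, 0.25] pointing down, gripper open.
Joint ranges: [-3.08, 3.08], [-0.75, 2.2], [0.22, 2.44], [-1.43, 4.57], [0, 2.65], [-2.85, 2.85]. Speed limits (rad/s): [2.79, 2.79, 3.14, 3.14, 3.14, 3.14].

## Interface

Orientations are given as a unit quaternion [x, y, z, w].
In Python, from station import manip gives the robot as it stands.
- The arm moves only by the tool servo_tool, never from a script. Its argument "rows" is a list that holds one entry, the list of rows, each a list of 7 numbers: the turn, a rotation vector about the tool's x, y, z in degrees, then the shift along the tool's x, y, z in m, then the gripper command: -1 is shut, 1 is fully open, values between are in proportion. In form: [[[wx, wy, wz, tx, ty, tz, jaw], ...]]. A call has 1 to 8 rows; each row shifts and turns the commanded pose from where the row before left it, along the tool's axes as they then stand; what a row does not reach is not made up. A row lasts 1/12 s, in which the tool goes at most 41.7 mm and 7.16 degrees, less where a joint would pass 70% of its speed; a pose out of reach is approached as far as the arm can. A call is refused whole if a number of a shift passes 0.0417 or a number of a turn 7.16, either way. A call with a gripper value outside its range is refused whole. The fingers move at their own pace and stop on an object; "squeeze" is the grip in N (left out, the last holds). Time passes only in rows, so rows that do not move let the fingers close. It gives the time, the measured TCP pose, the force, the opening and the grip force at its end, in the units of the state.
- manip.sense(): the state, without advancing time (a new reading comes with each control period).
- manip.snapshot(name): name is "scene" or "side" or "wrist"; returns the picture (400x640x3 uint8, blue, green, red); there is no depth.
- manip.camera_info(name): a dict with "K" (3x3 intrinsics, pixels), "k1" (the pictures are not rectified: a ray, as slopes to the right and down, at radius r is drawn at 1 + k1 r^2 times it, then the intrinsics apply), "camera_from_world" (4x4, takes a point from world to camera coordinates). Camera axes: x right, y down, z forward; pixel columns grow to the right and rows downward; lengths in m; the calibration is good to about 2 mm. A picture is of the moment at which its call begins: read the wrist's pose just before it. camera_info takes no time and is no camera call; for the wrist camera it gives the pose at the moment of the call.
- manip.sign_off(): hands the job in; it is judged then, once.
The state is a dict: "t": time; "q": joint angles; "qd": joint speeds; "tau": joint torques, N m; "tcp_pos": TCP position; "tool_rot": TCP orientation; "force": force on the tool from outside, world axes, zero at the start; "ft_torque": the same for the moment, N m; "finger_gap": opening from 0.0 (shut) to 1.0 (fully open); "gripper_force": force on a finger pad.
Only numpy, scipy, OpenCV 4.12 (cv2) and the standard library are available. Lean on these libraries where they do the work, as an engineer would, in place of code of your own. Each camera call takes 0.05 s, during which the arm holds its last target. There are 200 camera calls.

## Working session

There is one attempt and no reset: what is moved stays moved. The work goes in short steps, Python scripts to look and compute and a tool call to move; the robot and the scene stay as the last step left them, time stands still between calls to the robot, and variables do not carry over. Pictures are saved under pics/ and viewed, at most 10 in all, crops included, and the job is handed in when it is done.

Besides the shell and the picture viewer there is one more tool, called after "Emit:" in YAML: its name, and indented under it one key for each argument. servo_tool: Moves the arm, as the interface text tells. Its arguments: {"type":"object","properties":{"rows":{"type":"array","items":{"type":"array","items":{"type":"array","items":{"type":"number"}}}},"squeeze":{"type":"number"}},"required":["rows"]}

```bash
mkdir -p pics; ls; python3 - <<'E'
from station import manip
import cv2
for n in("scene","side"):
    cv2.imwrite(f"pics/{n}0.png",manip.snapshot(n))
for n in("scene","side","wrist"):
    print(n,manip.camera_info(n))
print(manip.sense())
E
```

```text
pics
scene {'K': array([[494.76645754,   0.        , 329.9931123 ],
       [  0.        , 494.76645754, 193.82547968],
       [  0.        ,   0.        ,   1.        ]]), 'k1': -0.09246873765181819, 'camera_from_world': array([[-0.73974644,  0.67280925,  0.0101449 ,  0.35123717],
       [ 0.57681552,  0.64182181, -0.50532031, -0.2336293 ],
       [-0.3464954 , -0.36795717, -0.86287222,  1.86679853],
       [ 0.        ,  0.        ,  0.        ,  1.        ]])}
side {'K': array([[361.0298211 ,   0.        , 319.87748157],
       [  0.        , 361.0298211 , 195.94982421],
       [  0.        ,   0.        ,   1.        ]]), 'k1': -0.04436589518937493, 'camera_from_world': array([[ 0.99931252, -0.03663244,  0.005706  , -0.49658997],
       [-0.0145851 , -0.52994607, -0.84790591,  0.1096527 ],
       [ 0.03408473,  0.84723977, -0.53011603,  1.10977299],
       [ 0.        ,  0.        ,  0.        ,  1.        ]])}
wrist {'K': array([[306.53909395,   0.        , 318.89655888],
       [  0.        , 306.53909395, 198.57981247],
       [  0.        ,   0.        ,   1.        ]]), 'k1':
[... 292 characters left out ...]
't': 0.1, 'q': array([ 1.11346674e+00,  5.28351625e-01,  1.43377943e+00, -5.33104453e-06,
        1.18140715e+00, -1.78489833e-01]), 'qd': array([ 6.59653888e-04, -2.01026102e-03, -2.57508583e-03, -6.87049512e-05,
        9.61484976e-04,  1.50389007e-03]), 'tau': array([-6.50000275e-04, -4.43303454e+01, -1.78585750e+01, -2.43842469e-04,
        3.88192871e-03,  1.83024603e-06]), 'tcp_pos': array([0.17171824, 0.60031252, 0.24944303]), 'tool_rot': array([ 1.38967572e-01,  9.90296454e-01, -9.24799181e-04, -3.01729708e-04]), 'force': array([ 0.41964254, -0.71627493,  0.36407542]), 'ft_torque': array([-0.0156114 ,  0.04741984, -0.01139095]), 'gripper_force': 0.0, 'finger_gap': 0.9997215345836604}
```

View pics/scene0.png

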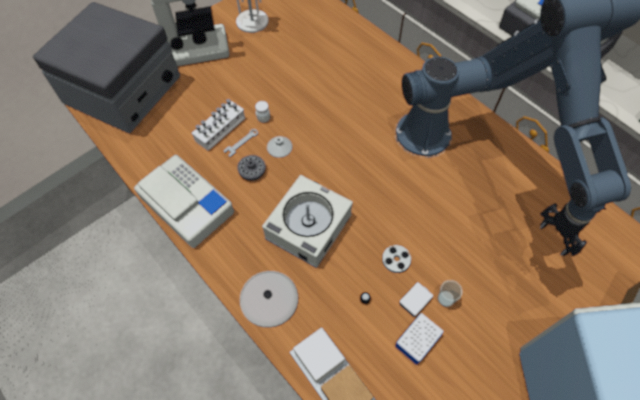

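View pics/side0.png

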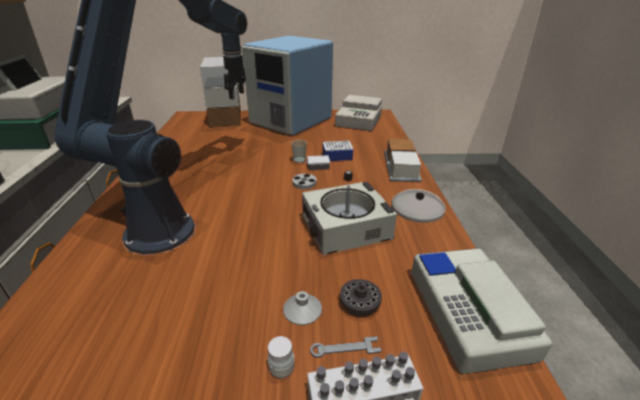

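The scene view shows the rotor near (251,167), the cover (279,146), the cap (365,298) and the spindle (309,210). In the side view the rotor is at (360,297), the cover (303,306), the cap (348,175) and the spindle (348,200). I'll enlarge both views in one montage.

```bash
cat > h.py <<'E'
import numpy as np, cv2
from station import manip
from scipy.spatial.transform import Rotation as R
def ci(n):
    c=manip.camera_info(n); return c["K"],c["k1"],c["camera_from_world"]
def ray(c,u,v):
    K,k1,T=c
    d=cv2.undistortPoints(np.array([[[u,v]]],float),K,np.array([k1,0,0,0.]))[0,0]
    w=T[:3,:3].T@np.array([d[0],d[1],1]); o=-T[:3,:3].T@T[:3,3]
    return o,w
def onz(c,u,v,z):
    o,w=ray(c,u,v); return o+w*(z-o[2])/w[2]
def proj(c,P):
    K,k1,T=c
    return cv2.projectPoints(np.asarray(P,float).reshape(-1,3),cv2.Rodrigues(T[:3,:3])[0],T[:3,3],K,np.array([k1,0,0,0.]))[0][:,0]
def tri(rs):
    A=np.zeros((3,3));b=np.zeros(3)
    for o,w in rs:
        w=w/np.linalg.norm(w);M=np.eye(3)-np.outer(w,w);A+=M;b+=M@o
    return np.linalg.solve(A,b)
E
python3 - <<'E'
import cv2,numpy as np
s=cv2.imread("pics/scene0.png");d=cv2.imread("pics/side0.png")
def cr(i,x,y,w,h,k): return cv2.resize(i[y:y+h,x:x+w],None,fx=k,fy=k,interpolation=cv2.INTER_CUBIC)
# each 200x200 px*... tiles 
t=[cr(s,225,130,80,60,5)[:300,:400],cr(s,270,170,80,60,5),cr(d,275,265,110,82.5.__int__(),400/110)[:298,:400],cr(d,300,165,100,75,4)]
t=[cv2.resize(x,(400,300)) for x in t]
cv2.imwrite("pics/m1.png",np.vstack([np.hstack(t[:2]),np.hstack(t[2:])]))
E
```

```text
(no output)
```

View pics/m1.png

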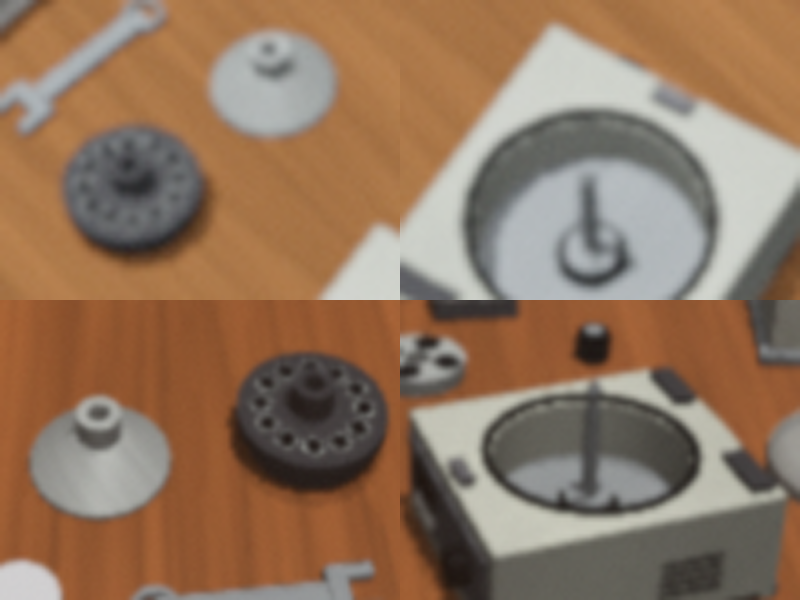

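The montage shows, in full-picture pixels:

| Point | Scene | Side |
|---|---|---|
| Hub top | (250.6,160) | (361.6,286.5) |
| Boss top | (279.2,139.2) | (302,295.5) |
| Spindle tip | (307.4,205.4) | (348.5,186) |
| Cap top | about (365.5,295.5) | (348.5,172) |

```bash
python3 - <<'E'
from h import *
S,D=ci("scene"),ci("side")
for n,a,b,z in[("rotor",(250.6,160),(361.6,286.5),.052),("cover",(279.2,139.2),(302,295.5),.046),("tip",(307.4,205.4),(348.5,186),.154),("cap",(365.5,295.5),(348.5,172),.03)]:
    print(n,onz(S,*a,z).round(4),onz(D,*b,z).round(4),tri([ray(S,*a),ray(D,*b)]).round(4))
print([ (n,onz(S,*p,z).round(3)) for n,p,z in[("jar",(262,103),.07),("rack",(219,124),.084),("key",(241,142),.0),("spare",(397,259),.018)]])
s=manip.sense();print(R.from_quat(s["tool_rot"]).as_matrix().round(3))
T=manip.camera_info("wrist")["camera_from_world"];o=-T[:3,:3].T@T[:3,3];Rt=R.from_quat(s["tool_rot"]).as_matrix()
print("cam in tool",Rt.T@(o-s["tcp_pos"]),Rt.T@T[2,:3])
E
```

```text
rotor [ 0.579  -0.3004  0.052 ] [ 0.5845 -0.2965  0.052 ] [ 0.582  -0.2988  0.0553]
cover [ 0.4445 -0.3071  0.046 ] [ 0.4437 -0.3144  0.046 ] [ 0.4431 -0.31    0.0415]
tip [0.5849 0.0152 0.154 ] [ 0.5791 -0.001   0.154 ] [0.5815 0.0119 0.1462]
cap [0.6175 0.3182 0.03  ] [0.618 0.315 0.03 ] [0.6178 0.3178 0.0287]
[('jar', array([ 0.396, -0.466,  0.07 ])), ('rack', array([ 0.578, -0.482,  0.084])), ('key', array([ 0.539, -0.421,  0.   ])), ('spare', array([0.454, 0.297, 0.018]))]
[[-0.961  0.275 -0.001]
 [ 0.275  0.961 -0.002]
 [ 0.    -0.002 -1.   ]]
cam in tool [ 0.07997172  0.00067219 -0.1224494 ] [-3.10272793e-01 -7.35850262e-04  9.50647281e-01]
```

Emit:
servo_tool:
  rows:
    - [[0,0,-5.3,0,0,0,1],[0,0,-5.3,0,0,0,1],[0,0,-5.3,0,0,0,1],[0,0,0,-0.0227,-0.0327,-0.0017,1],[0,0,0,-0.0227,-0.0327,-0.0017,1],[0,0,0,-0.0227,-0.0327,-0.0017,1],[0,0,0,-0.0227,-0.0327,-0.0017,1],[0,0,0,-0.0227,-0.0327,-0.0017,1]]

```text
t: 0.77
tcp_pos: [0.2856, 0.4355, 0.2585]
tool_rot: [0.0, 1.0, -0.0, -0.0]
force: [0.4, 0.1, -0.1]
finger_gap: 1.002
gripper_force: 0.0
```

Emit:
servo_tool:
  rows:
    - [[0,0,0,-0.0227,-0.0327,-0.0017,1],[0,0,0,-0.0227,-0.0327,-0.0017,1],[0,0,0,-0.0227,-0.0327,-0.0017,1],[0,0,0,-0.0227,-0.0327,-0.0017,1],[0,0,0,-0.0227,-0.0327,-0.0017,1],[0,0,0,-0.0227,-0.0327,-0.0017,1],[0,0,0,-0.0227,-0.0327,-0.0017,1],[0,0,0,-0.0227,-0.0327,-0.0017,1]]

```text
t: 1.43
tcp_pos: [0.467, 0.1735, 0.2723]
tool_rot: [0.001, 1.0, 0.0, -0.0]
force: [0.5, 1.0, -0.1]
finger_gap: 1.0
gripper_force: 0.0
```

Emit:
servo_tool:
  rows:
    - [[0,0,0,-0.0227,-0.0327,-0.0017,1],[0,0,0,-0.0227,-0.0327,-0.0017,1],[0,0,0,-0.0227,-0.0327,-0.0017,1],[0,0,0,-0.0227,-0.0327,-0.0017,1],[0,0,0,-0.0227,-0.0327,-0.0017,1],[0,0,0,0,0,0,1]]

```text
t: 1.93
tcp_pos: [0.5847, 0.0052, 0.281]
tool_rot: [0.004, 1.0, -0.002, 0.003]
force: [0.5, 1.0, 0.5]
finger_gap: 0.996
gripper_force: 0.0
```

```bash
cat > look.py <<'E'
import sys
from h import *
import json,pickle
n=sys.argv[1]; x,y,w,h,k=map(float,sys.argv[2:7])
c=ci("wrist");im=manip.snapshot("wrist")
cv2.imwrite(f"pics/{n}_full.png",im);pickle.dump(c,open(f"pics/{n}.pkl","wb"))
x,y,w,h=map(int,(x,y,w,h))
cv2.imwrite(f"pics/{n}.png",cv2.resize(im[y:y+h,x:x+w],None,fx=k,fy=k,interpolation=cv2.INTER_CUBIC))
s=manip.sense();print(s["t"],s["tcp_pos"].round(4),R.from_quat(s["tool_rot"]).as_matrix()[:,2].round(4))
E
python3 look.py w1 160 40 320 240 2.5; python3 - <<'E'
from h import *;import pickle
c=pickle.load(open("pics/w1.pkl","rb"));print(proj(c,[[.583,.012,.154],[.583,.012,.054]]))
E
```

```text
1.9833 [0.582  0.0082 0.2805] [ 1.4e-03 -8.0e-04 -1.0e+00]
[[326.82786019 194.00087543]
 [325.09182796 168.05549776]]
```

View pics/w1.png

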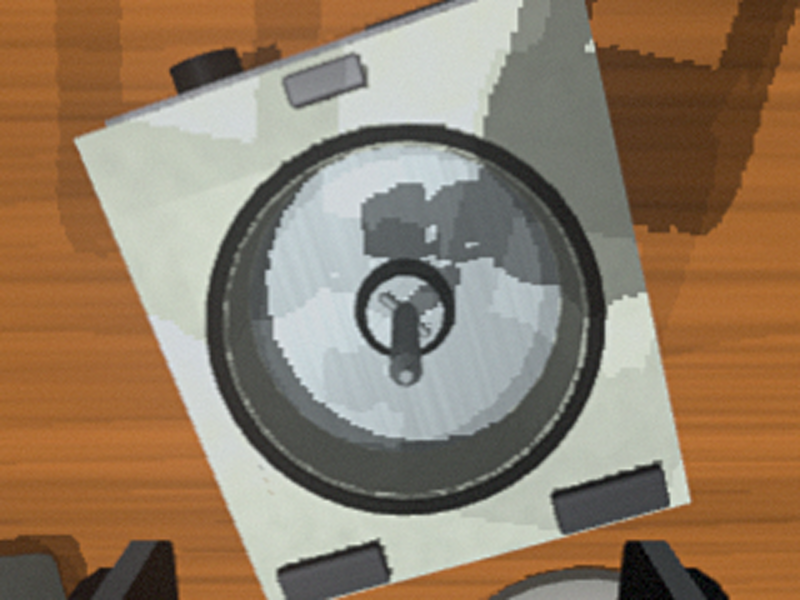

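Spindle tip is at full-image (322,190.4), the cross-pin centre at about (322.4,166), and the bowl rim centre at (322.4,168). The pin runs along image direction (48,36).

```bash
python3 - <<'E'
from h import *;import pickle
c=pickle.load(open("pics/w1.pkl","rb"))
print(onz(c,322,190.4,.154),onz(c,322.4,166,.057),onz(c,322.4,168,.092))
a,b=onz(c,160+382/2.5,40+297/2.5,.057),onz(c,160+430/2.5,40+333/2.5,.057);print(a,b,np.degrees(np.arctan2(*(b-a)[1::-1])))
E
```

```text
[0.57977168 0.00790072 0.154     ] [0.57989369 0.00886543 0.057     ] [0.57435203 0.00865994 0.092     ]
[ 0.57146034 -0.00205506  0.057     ] [0.5884496  0.01994749 0.057     ] 52.32648392822064
```

Emit:
servo_tool:
  rows:
    - [[0,0,0,0,-0.0389,0.01,1],[0,0,0,0,-0.0389,0.01,1],[0,0,0,0,-0.0389,0.01,1],[0,0,0,0,-0.0389,0.01,1],[0,0,0,0,-0.0389,0.01,1],[0,0,0,0,-0.0389,0.01,1],[0,0,0,0,-0.0389,0.01,1],[0,0,0,0,-0.0389,0.01,1]]

```text
t: 2.65
tcp_pos: [0.5787, -0.2996, 0.2]
tool_rot: [0.0, 1.0, 0.001, -0.001]
force: [-0.3, 0.1, 0.8]
finger_gap: 1.001
gripper_force: 0.0
```

Emit:
servo_tool:
  rows:
    - [[0,0,0,0,0,0,1],[0,0,0,0,0,0,1],[0,0,0,0,0,0,1],[0,0,0,0,0,0,1]]

```text
t: 2.98
tcp_pos: [0.5793, -0.2974, 0.201]
tool_rot: [-0.0, 1.0, 0.001, -0.0]
force: [0.1, 0.1, -0.0]
finger_gap: 1.001
gripper_force: 0.0
```

```bash
python3 look.py w2 200 70 320 240 2.5
```

```text
3.0333 [ 0.5795 -0.2973  0.2013] [-3.e-04  7.e-04 -1.e+00]
```

View pics/w2.png

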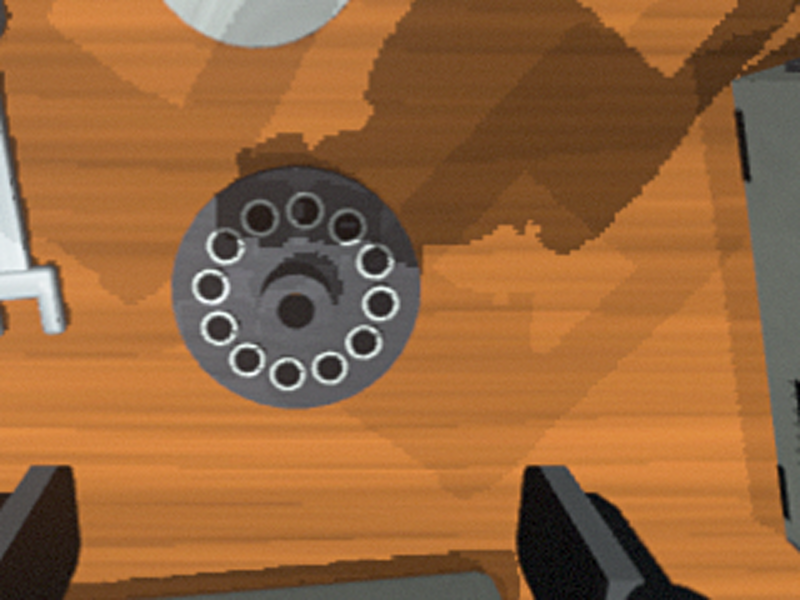

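Hub bore is at full-image (318,194.4) and the tube-hole ring centre at (318.3,187.2). The hub is free on both sides.

```bash
python3 - <<'E'
from h import *;import pickle
c=pickle.load(open("pics/w2.pkl","rb"))
f=lambda u,v,z:onz(c,200+u/2.5,70+v/2.5,z)
print(f(295,311,.052),f(295.7,293.3,.03),f(297,287,.025))
m=f(295.7,293.3,.03)
for p in[(305,210),(288,374),(380,303),(210,287),(375,261),(219,328),(347,226),(247,360)]:
  d=f(*p,.03)-m;print(np.degrees(np.arctan2(d[1],d[0])).round(1),np.linalg.norm(d).round(4))
E
```

```text
[ 0.58392565 -0.29747289  0.052     ] [ 0.58337799 -0.29724301  0.03      ] [ 0.58216072 -0.29672458  0.025     ]
173.9 0.0335
-5.3 0.0347
83.2 0.0339
-94.4 0.0341
113.0 0.0338
-64.8 0.0342
143.7 0.0336
-35.1 0.0347
```

Emit:
servo_tool:
  rows:
    - [[0,0,0,-0.0042,0,0.02,0.7],[0,0,0,0,0,0.025,0.6],[0,0,0,0,0,0.025,0.6],[0,0,0,0,0,0.025,0.6],[0,0,0,0,0,0.02,0.6],[0,0,0,0,0,0.015,0.6],[0,0,0,0,0,0.008,0.6],[0,0,0,0,0,0,0.6]]

```text
t: 3.7
tcp_pos: [0.5829, -0.2974, 0.0614]
tool_rot: [-0.0, 1.0, 0.001, -0.001]
force: [-0.4, 1.0, -0.3]
finger_gap: 0.802
gripper_force: 0.0
```

Emit:
servo_tool:
  rows:
    - [[0,0,0,0,0,0,0.6],[0,0,0,0,0,0,0.6]]

```text
t: 3.87
tcp_pos: [0.5846, -0.2995, 0.0644]
tool_rot: [0.0, 1.0, -0.001, 0.001]
force: [-0.1, -0.1, -0.2]
finger_gap: 0.801
gripper_force: 0.0
```

Emit:
servo_tool:
  rows:
    - [[0,0,0,0,0,0.006,0.6],[0,0,0,0,0,0.004,0.4],[0,0,0,0,0,0,0],[0,0,0,0,0,0,-0.3],[0,0,0,0,0,0,-0.6],[0,0,0,0,0,0,-1],[0,0,0,0,0,0,-1],[0,0,0,0,0,0,-1]]
  squeeze: 40

```text
t: 4.53
tcp_pos: [0.5836, -0.2996, 0.0532]
tool_rot: [0.001, 1.0, -0.0, 0.0]
force: [-0.1, 0.8, 1.5]
finger_gap: 0.318
gripper_force: 39.9
```

Emit:
servo_tool:
  rows:
    - [[0,0,0,0,0,0,-1],[0,0,0,0,0,0,-1],[0,0,0,0,0,0,-1]]

```text
t: 4.78
tcp_pos: [0.5836, -0.2995, 0.0532]
tool_rot: [0.001, 1.0, -0.0, 0.0]
force: [-0.3, -0.4, 2.5]
finger_gap: 0.322
gripper_force: 40.0
```

Emit:
servo_tool:
  rows:
    - [[0,0,0,0,0,-0.015,-1],[0,0,0,0,0,-0.03,-1],[0,0,0,0,0,-0.035,-1],[0,0,0,0,0,-0.035,-1],[0,0,0,0,0,-0.035,-1],[0,0,0,0.0005,0.02,-0.03,-1],[0,0,0,0.0005,0.0375,0,-1],[0,0,0,0.0005,0.0375,0,-1]]

```text
t: 5.45
tcp_pos: [0.5833, -0.2054, 0.235]
tool_rot: [0.002, 1.0, -0.001, 0.003]
force: [0.6, 0.5, -4.6]
finger_gap: 0.32
gripper_force: 40.1
```

Emit:
servo_tool:
  rows:
    - [[0,0,0,0.0005,0.0375,0,-1],[0,0,0,0.0005,0.0375,0,-1],[0,0,0,0.0005,0.0375,0,-1],[0,0,0,0.0005,0.0375,0,-1],[0,0,0,0.0005,0.0375,0,-1],[0,0,0,0.0005,0.025,0,-1],[0,0,0,0,0,0,-1],[0,0,0,0,0,0,-1]]

```text
t: 6.12
tcp_pos: [0.5788, 0.0096, 0.2321]
tool_rot: [-0.001, 1.0, -0.0, -0.001]
force: [0.2, 0.5, -1.9]
finger_gap: 0.318
gripper_force: 40.2
```

Emit:
servo_tool:
  rows:
    - [[0,0,0,0,0,0,-1],[0,0,0,0,0,0,-1],[0,0,0,0,0,0,-1],[0,0,0,0,0,0,-1]]

```text
t: 6.45
tcp_pos: [0.5796, 0.0068, 0.2328]
tool_rot: [0.002, 1.0, -0.0, -0.0]
force: [-0.3, -0.2, -2.3]
finger_gap: 0.316
gripper_force: 40.2
```

Emit:
servo_tool:
  rows:
    - [[0,0,0,0,0,0.006,-1],[0,0,0,0,0,0.006,-1],[0,0,0,0,0,0.006,-1],[0,0,0,0,0,0.004,-1],[0,0,0,0,0,0.004,-1],[0,0,0,0,0,0.003,-1],[0,0,0,0,0,0.002,-1],[0,0,0,0,0,0,-1]]

```text
t: 7.12
tcp_pos: [0.5793, 0.0081, 0.2014]
tool_rot: [0.001, 1.0, 0.0, -0.0]
force: [-0.7, 0.3, -2.7]
finger_gap: 0.317
gripper_force: 40.2
```

Emit:
servo_tool:
  rows:
    - [[0,0,0,0,0,0.001,-1],[0,0,0,0,0,0.001,-1],[0,0,0,0,0,0.001,-1],[0,0,0,0,0,0.001,-1],[0,0,0,0,0,0,-1]]

```text
t: 7.53
tcp_pos: [0.5794, 0.0081, 0.1978]
tool_rot: [0.001, 1.0, 0.0, -0.0]
force: [0.4, 0.4, -3.5]
finger_gap: 0.321
gripper_force: 40.2
```

Emit:
servo_tool:
  rows:
    - [[0,0,0,0,0,0.001,-1],[0,0,0,0,0,0.001,-1],[0,0,0,0,0,0.001,-1],[0,0,0,0,0,0.001,-1],[0,0,0,0,0,0.001,-1],[0,0,0,0,0,0.001,-1]]

```text
t: 8.03
tcp_pos: [0.5795, 0.008, 0.1918]
tool_rot: [0.001, 1.0, -0.0, -0.0]
force: [-0.1, -0.8, -2.9]
finger_gap: 0.321
gripper_force: 40.2
```

Emit:
servo_tool:
  rows:
    - [[0,0,0,0,0,0.002,-1],[0,0,0,0,0,0.002,-1],[0,0,0,0,0,0.002,-1],[0,0,0,0,0,0.002,-1],[0,0,0,0,0,0.002,-1],[0,0,0,0,0,0.002,-1]]

```text
t: 8.53
tcp_pos: [0.5795, 0.008, 0.1797]
tool_rot: [0.001, 1.0, -0.0, -0.0]
force: [0.2, -0.7, -1.8]
finger_gap: 0.32
gripper_force: 40.2
```

Emit:
servo_tool:
  rows:
    - [[0,0,0,0,0,0.003,-1],[0,0,0,0,0,0.003,-1],[0,0,0,0,0,0.003,-1],[0,0,0,0,0,0.003,-1],[0,0,0,0,0,0.003,-1],[0,0,0,0,0,0.003,-1],[0,0,0,0,0,0.003,-1],[0,0,0,0,0,0.003,-1]]

```text
t: 9.2
tcp_pos: [0.5795, 0.008, 0.1556]
tool_rot: [0.001, 1.0, -0.0, -0.0]
force: [0.0, -0.6, -3.2]
finger_gap: 0.318
gripper_force: 40.2
```

Emit:
servo_tool:
  rows:
    - [[0,0,0,0,0,0.004,-1],[0,0,0,0,0,0.004,-1],[0,0,0,0,0,0.004,-1],[0,0,0,0,0,0.004,-1],[0,0,0,0,0,0.004,-1],[0,0,0,0,0,0.004,-1],[0,0,0,0,0,0.004,-1],[0,0,0,0,0,0.002,-1]]

```text
t: 9.87
tcp_pos: [0.5792, 0.0081, 0.1252]
tool_rot: [0.001, 1.0, 0.0, -0.0]
force: [-0.5, 0.5, -3.6]
finger_gap: 0.315
gripper_force: 40.2
```

Emit:
servo_tool:
  rows:
    - [[0,0,0,0,0,0.002,-1],[0,0,0,0,0,0.002,-1],[0,0,0,0,0,0.002,-1],[0,0,0,0,0,0.002,-1],[0,0,0,0,0,0.002,-1],[0,0,0,0,0,0.001,-1],[0,0,0,0,0,0.001,-1],[0,0,0,0,0,0.0005,-1]]

```text
t: 10.53
tcp_pos: [0.5795, 0.008, 0.1133]
tool_rot: [0.001, 1.0, 0.0, -0.0]
force: [-1.0, -0.3, -2.6]
finger_gap: 0.32
gripper_force: 40.2
```

Emit:
servo_tool:
  rows:
    - [[0,0,0,0,0,0.0005,-1],[0,0,0,0,0,0.0005,-1],[0,0,0,0,0,0.0005,-1],[0,0,0,0,0,0,-1]]

```text
t: 10.87
tcp_pos: [0.5796, 0.008, 0.1121]
tool_rot: [0.001, 1.0, -0.0, 0.0]
force: [-1.0, 0.2, -1.8]
finger_gap: 0.317
gripper_force: 40.4
```

Emit:
servo_tool:
  rows:
    - [[0,0,0,0,0,0.0005,-1],[0,0,0,0,0,0.0005,-1],[0,0,0,0,0,0.0003,-1],[0,0,0,0,0,0,-1]]

```text
t: 11.2
tcp_pos: [0.5799, 0.0081, 0.1116]
tool_rot: [0.001, 1.0, -0.0, 0.001]
force: [-1.5, 0.8, 4.8]
finger_gap: 0.317
gripper_force: 41.0
```

Emit:
servo_tool:
  rows:
    - [[0,0,3,0,0,0,-1],[0,0,3,0,0,0,-1],[0,0,3,0,0,0,-1],[0,0,3,0,0,0,-1],[0,0,3,0,0,0,-1],[0,0,3,0,0,0,-1]]

```text
t: 11.7
tcp_pos: [0.5805, 0.0071, 0.1116]
tool_rot: [0.158, 0.987, -0.001, 0.001]
force: [-0.5, -1.9, 3.1]
finger_gap: 0.32
gripper_force: 40.6
```

Emit:
servo_tool:
  rows:
    - [[0,0,3,0,0,0,-1],[0,0,3,0,0,0,-1],[0,0,3,0,0,0,-1],[0,0,3,0,0,0,-1]]

```text
t: 12.03
tcp_pos: [0.5795, 0.0079, 0.1105]
tool_rot: [0.261, 0.965, -0.0, 0.0]
force: [0.1, 0.4, -2.8]
finger_gap: 0.317
gripper_force: 40.3
```

Emit:
servo_tool:
  rows:
    - [[0,0,0,0,0,0.0005,-1],[0,0,0,0,0,0.0005,-1],[0,0,0,0,0,0.0005,-1],[0,0,0,0,0,0.0005,-1],[0,0,0,0,0,0.0005,-1],[0,0,0,0,0,0,-1]]

```text
t: 12.53
tcp_pos: [0.5796, 0.008, 0.108]
tool_rot: [0.259, 0.966, -0.0, 0.0]
force: [0.3, 1.1, -3.0]
finger_gap: 0.315
gripper_force: 40.3
```

Emit:
servo_tool:
  rows:
    - [[0,0,0,0,0,0.0005,-1],[0,0,0,0,0,0.0003,-1],[0,0,0,0,0,0.0003,-1],[0,0,0,0,0,0,-1]]

```text
t: 12.87
tcp_pos: [0.5797, 0.008, 0.1072]
tool_rot: [0.259, 0.966, -0.0, 0.0]
force: [0.7, -0.4, -1.5]
finger_gap: 0.317
gripper_force: 40.5
```

Emit:
servo_tool:
  rows:
    - [[0,0,0,0,0,0.0004,-1],[0,0,0,0,0,0.0003,-1],[0,0,0,0,0,0,-1]]

```text
t: 13.12
tcp_pos: [0.5798, 0.0079, 0.1071]
tool_rot: [0.259, 0.966, -0.0, 0.0]
force: [-1.3, -1.4, 4.2]
finger_gap: 0.319
gripper_force: 41.0
```

Emit:
servo_tool:
  rows:
    - [[0,0,0,0,0,0,-0.2],[0,0,0,0,0,0,0.2],[0,0,0,0,0,0,0.4],[0,0,0,0,0,-0.001,0.4],[0,0,0,0,0,-0.002,0.4],[0,0,0,0,0,-0.006,0.4],[0,0,0,0,0,-0.015,0.4],[0,0,0,0,0,-0.03,0.4]]

```text
t: 13.78
tcp_pos: [0.5772, 0.0084, 0.1582]
tool_rot: [0.26, 0.966, -0.0, -0.004]
force: [0.7, -0.0, 0.6]
finger_gap: 0.701
gripper_force: 0.0
```

Emit:
servo_tool:
  rows:
    - [[0,0,-6,0,0,-0.035,1],[0,0,-6,0,0,-0.035,1],[0,0,-6,0,0,-0.03,1],[0,0,-6,0,0,-0.02,1],[0,0,-6,0,0,0,1],[0,0,0,0,0,0,1],[0,0,0,0,0,0,1]]

```text
t: 14.37
tcp_pos: [0.5791, 0.0081, 0.2806]
tool_rot: [0.002, 1.0, 0.0, -0.0]
force: [0.2, 0.8, -0.5]
finger_gap: 0.999
gripper_force: 0.0
```

```bash
python3 look.py w3 220 90 200 150 4
```

```text
14.4167 [0.5788 0.0082 0.2799] [-1.5e-03  3.0e-04 -1.0e+00]
```

View pics/w3.png

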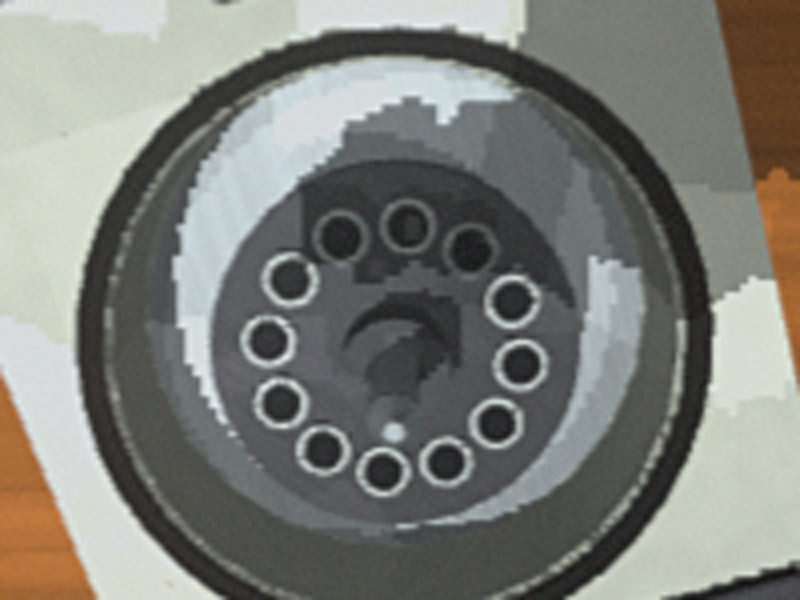

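The picture shows the rotor seated in the bowl, with the spindle tip standing through its bore at full-image (318.3,198). Next I move to the cover.

Emit:
servo_tool:
  rows:
    - [[0,0,0,0.015,-0.035,0,1],[0,0,0,0.015,-0.035,0,1],[0,0,0,0.015,-0.035,0.01,1],[0,0,0,0.015,-0.035,0.015,1],[0,0,0,0.015,-0.035,0.015,1],[0,0,0,0.015,-0.035,0.015,1],[0,0,0,0.015,-0.035,0.015,1],[0,0,0,0.015,-0.035,0.015,1]]

```text
t: 15.08
tcp_pos: [0.4576, -0.2728, 0.1936]
tool_rot: [0.002, 1.0, 0.001, -0.001]
force: [1.1, 0.8, 0.1]
finger_gap: 1.003
gripper_force: 0.0
```

Emit:
servo_tool:
  rows:
    - [[0,0,0,0.015,-0.035,0.015,1],[0,0,0,0,0,0,1],[0,0,0,0,0,0,1],[0,0,0,0,0,0,1],[0,0,0,0,0,0,1]]

```text
t: 15.5
tcp_pos: [0.4443, -0.3055, 0.1802]
tool_rot: [0.0, 1.0, 0.0, -0.0]
force: [0.3, 0.8, -0.0]
finger_gap: 1.003
gripper_force: 0.0
```

```bash
python3 look.py w4 220 100 200 150 4;  python3 - <<'E'
from h import *;import pickle
c=pickle.load(open("pics/w3.pkl","rb"));print(onz(c,318.3,198,.154))
E
```

```text
15.55 [ 0.4446 -0.3054  0.1805] [-0.e+00  4.e-04 -1.e+00]
[0.58003606 0.008175   0.154     ]
```

View pics/w4.png

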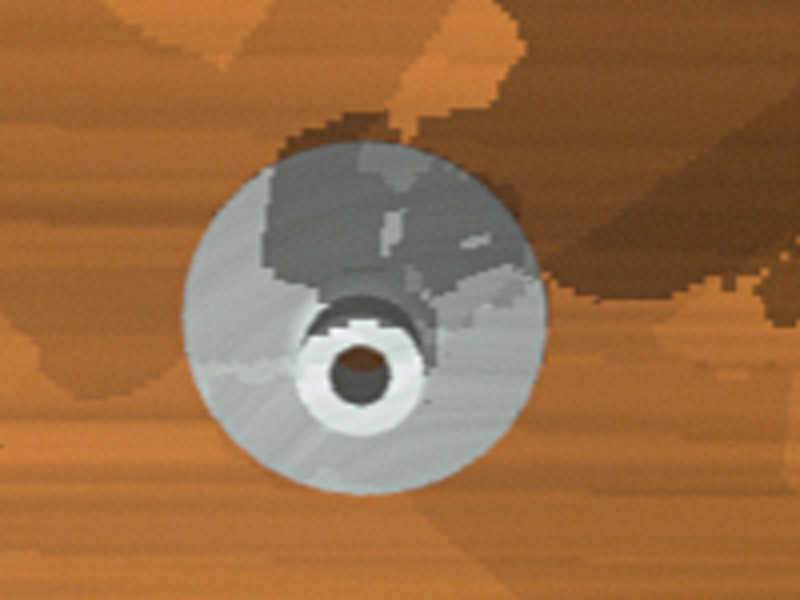

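The cover's boss top is centred at crop (361,377), which is full-image (310.2,194.3).

```bash
python3 - <<'E'
from h import *;import pickle
c=pickle.load(open("pics/w4.pkl","rb"));print(onz(c,310.2,194.3,.046),onz(c,220+361/4,100+375/4,.046))
E
```

```text
[ 0.44426882 -0.31246741  0.046     ] [ 0.44376429 -0.31241872  0.046     ]
```

Emit:
servo_tool:
  rows:
    - [[0,0,0,0.0005,-0.006,0.02,0.7],[0,0,0,0,0,0.025,0.6],[0,0,0,0,0,0.025,0.6],[0,0,0,0,0,0.025,0.5],[0,0,0,0,0,0.018,0.4],[0,0,0,0,0,0.009,0.3],[0,0,0,0,0,0.005,0.2],[0,0,0,0,0,0.003,0.1]]

```text
t: 16.22
tcp_pos: [0.4442, -0.3122, 0.0504]
tool_rot: [-0.0, 1.0, -0.0, 0.0]
force: [-0.3, 0.0, -0.9]
finger_gap: 0.551
gripper_force: 0.0
```

Emit:
servo_tool:
  rows:
    - [[0,0,0,0,0,0,0],[0,0,0,0,0,0,-0.1]]

```text
t: 16.38
tcp_pos: [0.4442, -0.3131, 0.0512]
tool_rot: [0.0, 1.0, -0.001, 0.001]
force: [-0.8, -0.4, -0.1]
finger_gap: 0.451
gripper_force: 0.0
```

Emit:
servo_tool:
  rows:
    - [[0,0,0,0,0,0.0025,-0.2],[0,0,0,0,0,0,-0.4],[0,0,0,0,0,0,-0.6],[0,0,0,0,0,0,-1],[0,0,0,0,0,0,-1],[0,0,0,0,0,0,-1]]
  squeeze: 40

```text
t: 16.88
tcp_pos: [0.4441, -0.3134, 0.0488]
tool_rot: [0.001, 1.0, -0.001, 0.001]
force: [0.5, 1.1, 7.1]
finger_gap: 0.327
gripper_force: 39.5
```

Emit:
servo_tool:
  rows:
    - [[0,0,0,0,0,-0.01,-1],[0,0,0,0,0,-0.03,-1],[0,0,0,0,0,-0.035,-1],[0,0,0,0,0,-0.035,-1],[0,0,0,0,0,-0.035,-1],[0,0,0,-0.0155,0.02,-0.025,-1],[0,0,0,-0.0155,0.0365,-0.008,-1],[0,0,0,-0.0155,0.0365,0,-1]]

```text
t: 17.55
tcp_pos: [0.4918, -0.2209, 0.2295]
tool_rot: [0.002, 1.0, -0.002, 0.003]
force: [0.8, 0.6, -1.2]
finger_gap: 0.332
gripper_force: 39.8
```

Emit:
servo_tool:
  rows:
    - [[0,0,0,-0.0155,0.0365,0,-1],[0,0,0,-0.0155,0.0365,0,-1],[0,0,0,-0.0155,0.0365,0,-1],[0,0,0,-0.0155,0.0365,0,-1],[0,0,0,-0.0155,0.0365,0,-1],[0,0,0,-0.0115,0.0365,0,-1],[0,0,0,0,0.009,0,-1],[0,0,0,0,0,0,-1]]

```text
t: 18.22
tcp_pos: [0.5788, 0.0111, 0.2257]
tool_rot: [-0.002, 1.0, 0.0, -0.001]
force: [-0.2, -0.4, -1.6]
finger_gap: 0.327
gripper_force: 39.9
```

Emit:
servo_tool:
  rows:
    - [[0,0,0,0,0,0,-1],[0,0,0,0,0,0,-1],[0,0,0,0,0,0,-1],[0,0,0,0,0,0,-1]]

```text
t: 18.55
tcp_pos: [0.5792, 0.0063, 0.2259]
tool_rot: [0.002, 1.0, -0.0, -0.0]
force: [0.1, -0.1, -1.4]
finger_gap: 0.326
gripper_force: 39.9
```

Emit:
servo_tool:
  rows:
    - [[0,0,0,0,0,0.005,-1],[0,0,0,0,0,0.005,-1],[0,0,0,0,0,0.004,-1],[0,0,0,0,0,0.003,-1],[0,0,0,0,0,0.002,-1],[0,0,0,0,0,0.002,-1],[0,0,0,0,0,0.002,-1],[0,0,0,0,0,0.002,-1]]

```text
t: 19.22
tcp_pos: [0.5796, 0.0081, 0.2007]
tool_rot: [0.001, 1.0, -0.0, 0.0]
force: [0.2, 0.1, -2.5]
finger_gap: 0.328
gripper_force: 39.9
```

Emit:
servo_tool:
  rows:
    - [[0,0,0,0,0,0.002,-1],[0,0,0,0,0,0.002,-1],[0,0,0,0,0,0.002,-1],[0,0,0,0,0,0.002,-1],[0,0,0,0,0,0.002,-1],[0,0,0,0,0,0,-1]]

```text
t: 19.72
tcp_pos: [0.5792, 0.0081, 0.1903]
tool_rot: [0.001, 1.0, 0.0, -0.0]
force: [-1.0, 0.1, -1.3]
finger_gap: 0.326
gripper_force: 39.9
```

Emit:
servo_tool:
  rows:
    - [[0,0,0,0,0,0.002,-1],[0,0,0,0,0,0.002,-1],[0,0,0,0,0,0.002,-1],[0,0,0,0,0,0.002,-1],[0,0,0,0,0,0.002,-1],[0,0,0,0,0,0,-1]]

```text
t: 20.22
tcp_pos: [0.5792, 0.0081, 0.1803]
tool_rot: [0.001, 1.0, 0.0, -0.0]
force: [-1.4, -0.6, -0.5]
finger_gap: 0.328
gripper_force: 39.9
```

Emit:
servo_tool:
  rows:
    - [[0,0,0,0,0,0.0015,-1],[0,0,0,0,0,0.0015,-1],[0,0,0,0,0,0.0015,-1],[0,0,0,0,0,0.0015,-1],[0,0,0,0,0,0.0015,-1],[0,0,0,0,0,0.0015,-1]]

```text
t: 20.72
tcp_pos: [0.5796, 0.008, 0.1717]
tool_rot: [0.001, 1.0, -0.0, 0.0]
force: [0.7, 0.1, -0.4]
finger_gap: 0.328
gripper_force: 39.9
```

Emit:
servo_tool:
  rows:
    - [[0,0,0,0,0,0.0015,-1],[0,0,0,0,0,0.0015,-1],[0,0,0,0,0,0.0015,-1],[0,0,0,0,0,0.0015,-1],[0,0,0,0,0,0.0015,-1],[0,0,0,0,0,0.0015,-1]]

```text
t: 21.22
tcp_pos: [0.5795, 0.008, 0.1627]
tool_rot: [0.001, 1.0, -0.0, 0.0]
force: [1.4, -0.5, -1.1]
finger_gap: 0.332
gripper_force: 39.9
```

Emit:
servo_tool:
  rows:
    - [[0,0,0,0,0,0.002,-1],[0,0,0,0,0,0.002,-1],[0,0,0,0,0,0.002,-1],[0,0,0,0,0,0.002,-1],[0,0,0,0,0,0.002,-1],[0,0,0,0,0,0.002,-1]]

```text
t: 21.72
tcp_pos: [0.5795, 0.008, 0.1506]
tool_rot: [0.001, 1.0, -0.0, 0.0]
force: [0.1, -1.0, -0.5]
finger_gap: 0.325
gripper_force: 39.9
```

Emit:
servo_tool:
  rows:
    - [[0,0,0,0,0,0.002,-1],[0,0,0,0,0,0.002,-1],[0,0,0,0,0,0.002,-1],[0,0,0,0,0,0.002,-1],[0,0,0,0,0,0.002,-1],[0,0,0,0,0,0.002,-1],[0,0,0,0,0,0.002,-1],[0,0,0,0,0,0,-1]]

```text
t: 22.38
tcp_pos: [0.5795, 0.008, 0.1364]
tool_rot: [0.001, 1.0, -0.0, -0.0]
force: [1.2, 0.2, -2.1]
finger_gap: 0.333
gripper_force: 39.8
```

Emit:
servo_tool:
  rows:
    - [[0,0,0,0,0,0.0008,-1],[0,0,0,0,0,0.0007,-1],[0,0,0,0,0,0.0005,-1],[0,0,0,0,0,0,-1]]

```text
t: 22.72
tcp_pos: [0.5795, 0.008, 0.1348]
tool_rot: [0.001, 1.0, -0.0, 0.0]
force: [0.8, -0.8, -1.0]
finger_gap: 0.328
gripper_force: 39.9
```

Emit:
servo_tool:
  rows:
    - [[0,0,0,0,0,0.0005,-1],[0,0,0,0,0,0.0005,-1],[0,0,0,0,0,0.0005,-1],[0,0,0,0,0,0,-1]]

```text
t: 23.05
tcp_pos: [0.5796, 0.008, 0.1338]
tool_rot: [0.001, 1.0, -0.0, 0.0]
force: [-1.2, 0.0, 2.7]
finger_gap: 0.331
gripper_force: 40.2
```

Emit:
servo_tool:
  rows:
    - [[0,0,0,0,0,0.0004,-1],[0,0,0,0,0,0,-1]]

```text
t: 23.22
tcp_pos: [0.5797, 0.008, 0.1337]
tool_rot: [0.001, 1.0, -0.0, 0.0]
force: [-1.3, -0.2, 5.3]
finger_gap: 0.325
gripper_force: 40.5
```

Emit:
servo_tool:
  rows:
    - [[0,0,0,0,0,0,-0.2],[0,0,0,0,0,0,0.2],[0,0,0,0,0,0,0.4],[0,0,0,0,0,-0.001,0.4],[0,0,0,0,0,-0.002,0.4],[0,0,0,0,0,-0.006,0.4],[0,0,0,0,0,-0.02,0.4],[0,0,0,0,0,-0.035,0.4]]

```text
t: 23.88
tcp_pos: [0.5769, 0.0084, 0.1946]
tool_rot: [0.001, 1.0, 0.001, -0.004]
force: [-0.2, 0.0, 0.8]
finger_gap: 0.703
gripper_force: 0.0
```

Emit:
servo_tool:
  rows:
    - [[0,0,0,0,0,-0.035,1],[0,0,0,0,0,-0.03,1],[0,0,0,0,0,-0.015,1],[0,0,0,0,0,0,1],[0,0,0,0,0,0,1],[0,0,0,0,0,0,1]]

```text
t: 24.38
tcp_pos: [0.5785, 0.0082, 0.2759]
tool_rot: [0.001, 1.0, 0.0, -0.001]
force: [-0.2, 0.9, -0.1]
finger_gap: 1.001
gripper_force: 0.0
```

```bash
python3 look.py w5 220 90 200 150 4; python3 - <<'E'
import cv2
from station import manip
d=manip.snapshot("side");cv2.imwrite("pics/side5.png",d)
a=cv2.imread("pics/w5.png");b=cv2.resize(d[165:240,300:400],(800,600),interpolation=cv2.INTER_CUBIC)
import numpy as np
cv2.imwrite("pics/m5.png",np.hstack([cv2.resize(a,(400,300)),cv2.resize(b,(400,300))]))
E
```

```text
24.4333 [0.5783 0.0082 0.2753] [-3.5e-03  6.0e-04 -1.0e+00]
```

View pics/m5.png

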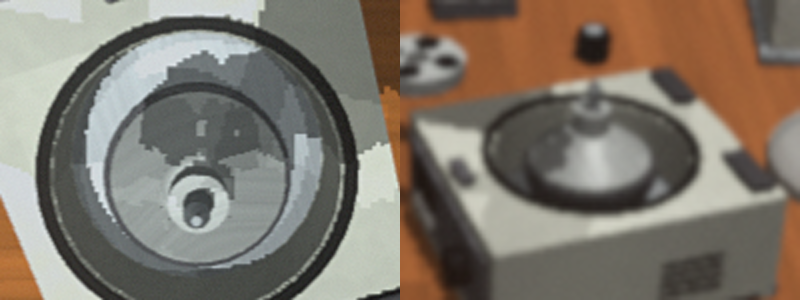

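The cover sits on the rotor, and the spindle tip shows through the boss bore. Next is the cap.

Emit:
servo_tool:
  rows:
    - [[0,0,0,-0.0043,0.0345,0,1],[0,0,0,-0.0043,0.0345,0,1],[0,0,0,-0.0043,0.0345,0,1],[0,0,0,-0.0043,0.0345,0.015,1],[0,0,0,-0.0043,0.0345,0.02,1],[0,0,0,-0.0043,0.0345,0.02,1],[0,0,0,-0.0043,0.0345,0.02,1],[0,0,0,-0.0043,0.0345,0.02,1]]

```text
t: 25.15
tcp_pos: [0.6133, 0.2854, 0.179]
tool_rot: [0.001, 1.0, -0.0, -0.002]
force: [0.5, 1.0, -0.4]
finger_gap: 1.003
gripper_force: 0.0
```

Emit:
servo_tool:
  rows:
    - [[0,0,0,-0.0043,0.034,0.02,1],[0,0,0,0,0,0,1],[0,0,0,0,0,0,1],[0,0,0,0,0,0,1],[0,0,0,0,0,0,1]]

```text
t: 25.57
tcp_pos: [0.6188, 0.3168, 0.162]
tool_rot: [0.001, 1.0, -0.0, -0.0]
force: [0.6, -0.7, -0.1]
finger_gap: 1.0
gripper_force: 0.0
```

```bash
python3 look.py w6 220 100 200 150 4
```

```text
25.6167 [0.6191 0.3167 0.1626] [ 7.e-04 -1.e-04 -1.e+00]
```

View pics/w6.png

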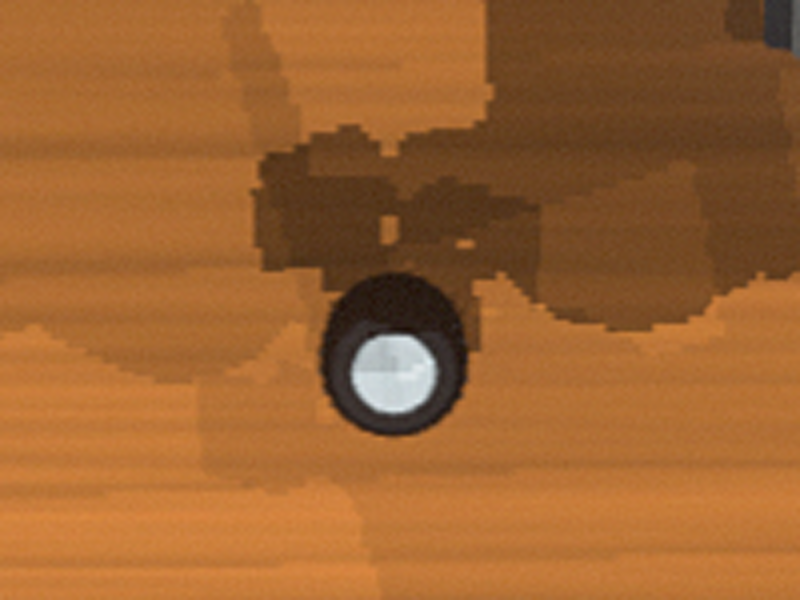

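The cap's bright disc is centred at crop (395,372), which is full-image (318.7,193).

```bash
python3 - <<'E'
from h import *;import pickle
c=pickle.load(open("pics/w6.pkl","rb"));print(onz(c,318.75,193,.030))
E
```

```text
[0.61695694 0.31719811 0.03      ]
```

Emit:
servo_tool:
  rows:
    - [[0,0,0,0.0015,-0.0005,0.02,0.7],[0,0,0,0,0,0.025,0.6],[0,0,0,0,0,0.025,0.6],[0,0,0,0,0,0.025,0.5],[0,0,0,0,0,0.018,0.4],[0,0,0,0,0,0.01,0.3],[0,0,0,0,0,0.007,0.2],[0,0,0,0,0,0.004,0.2]]

```text
t: 26.28
tcp_pos: [0.6177, 0.3168, 0.0281]
tool_rot: [0.001, 1.0, 0.0, 0.0]
force: [-0.9, -0.1, 0.9]
finger_gap: 0.605
gripper_force: 0.0
```

Emit:
servo_tool:
  rows:
    - [[0,0,0,0,0,0,0.1],[0,0,0,0,0,0,0]]

```text
t: 26.45
tcp_pos: [0.618, 0.3175, 0.0291]
tool_rot: [0.001, 1.0, 0.0, 0.001]
force: [0.2, 0.1, -0.5]
finger_gap: 0.496
gripper_force: 0.0
```

Emit:
servo_tool:
  rows:
    - [[0,0,0,0.0005,0,0.003,0],[0,0,0,0.0003,0,0.0015,-0.1],[0,0,0,0,0,0,-0.4],[0,0,0,0,0,0,-0.6],[0,0,0,0,0,0,-1],[0,0,0,0,0,0,-1],[0,0,0,0,0,0,-1],[0,0,0,0,0,0,-1]]
  squeeze: 60

```text
t: 27.12
tcp_pos: [0.6167, 0.3177, 0.0242]
tool_rot: [0.001, 1.0, 0.0, 0.001]
force: [0.1, 0.7, 5.5]
finger_gap: 0.356
gripper_force: 60.0
```

Emit:
servo_tool:
  rows:
    - [[0,0,0,0,0,-0.015,-1],[0,0,0,0,0,-0.035,-1],[0,0,0,0,0,-0.035,-1],[0,0,0,0,0,-0.035,-1],[0,0,0,0.0041,-0.02,-0.03,-1],[0,0,0,0.0041,-0.036,-0.016,-1],[0,0,0,0.0041,-0.036,-0.014,-1],[0,0,0,0.0041,-0.036,0,-1]]

```text
t: 27.78
tcp_pos: [0.6009, 0.189, 0.2074]
tool_rot: [-0.0, 1.0, 0.0, 0.003]
force: [1.5, -0.7, -1.3]
finger_gap: 0.36
gripper_force: 59.6
```

Emit:
servo_tool:
  rows:
    - [[0,0,0,0.0041,-0.036,0,-1],[0,0,0,0.0041,-0.036,0,-1],[0,0,0,0.0041,-0.036,0,-1],[0,0,0,0.0041,-0.036,0,-1],[0,0,0,0.0041,-0.036,0,-1],[0,0,0,0,-0.0015,0,-1],[0,0,0,0,0,0,-1],[0,0,0,0,0,0,-1]]

```text
t: 28.45
tcp_pos: [0.5786, 0.0081, 0.2035]
tool_rot: [0.001, 1.0, 0.0, -0.0]
force: [-0.1, -0.1, -0.3]
finger_gap: 0.359
gripper_force: 59.7
```

Emit:
servo_tool:
  rows:
    - [[0,0,0,0,0,0,-1],[0,0,0,0,0,0,-1],[0,0,0,0,0,0,-1],[0,0,0,0,0,0,-1],[0,0,0,0,0,0,-1],[0,0,0,0,0,0,-1],[0,0,0,0,0,0,-1]]

```text
t: 29.03
tcp_pos: [0.579, 0.0083, 0.2034]
tool_rot: [0.0, 1.0, 0.0, -0.0]
force: [0.4, 0.0, -1.4]
finger_gap: 0.36
gripper_force: 59.7
```

Emit:
servo_tool:
  rows:
    - [[0,0,0,-0.0005,0,0.005,-1],[0,0,0,0,0,0.005,-1],[0,0,0,0,0,0.005,-1],[0,0,0,0,0,0.005,-1],[0,0,0,0,0,0.004,-1],[0,0,0,0,0,0.002,-1],[0,0,0,0,0,0.002,-1],[0,0,0,0,0,0.002,-1]]

```text
t: 29.7
tcp_pos: [0.5796, 0.008, 0.1732]
tool_rot: [0.001, 1.0, -0.0, 0.0]
force: [0.1, -1.2, -0.5]
finger_gap: 0.359
gripper_force: 59.7
```

Emit:
servo_tool:
  rows:
    - [[0,0,0,0,0,0.001,-1],[0,0,0,0,0,0.001,-1],[0,0,0,0,0,0.001,-1],[0,0,0,0,0,0.001,-1],[0,0,0,0,0,0.001,-1],[0,0,0,0,0,0,-1]]

```text
t: 30.2
tcp_pos: [0.5794, 0.0081, 0.1683]
tool_rot: [0.001, 1.0, 0.0, -0.0]
force: [0.9, 0.1, -0.5]
finger_gap: 0.361
gripper_force: 59.7
```

Emit:
servo_tool:
  rows:
    - [[0,0,0,0,0,0.001,-1],[0,0,0,0,0,0.001,-1],[0,0,0,0,0,0.001,-1],[0,0,0,0,0,0.001,-1],[0,0,0,0,0,0.0005,-1],[0,0,0,0,0,0.0005,-1]]

```text
t: 30.7
tcp_pos: [0.5799, 0.0079, 0.1641]
tool_rot: [0.001, 1.0, -0.0, 0.001]
force: [-0.7, -0.2, 5.3]
finger_gap: 0.361
gripper_force: 60.3
```

Emit:
servo_tool:
  rows:
    - [[0,0,0,0,0,0.001,-1],[0,0,0,0,0,0.0005,-1],[0,0,0,0,0,0.0005,-1],[0,0,0,0,0,0,-1]]

```text
t: 31.03
tcp_pos: [0.5804, 0.008, 0.1623]
tool_rot: [0.001, 1.0, -0.0, 0.001]
force: [-1.1, 0.4, 6.7]
finger_gap: 0.36
gripper_force: 60.4
```

Ball resistance is felt at the expected height, so I keep pressing gently.

Emit:
servo_tool:
  rows:
    - [[0,0,0,0,0,0.0007,-1],[0,0,0,0,0,0.0007,-1],[0,0,0,0,0,0.0007,-1],[0,0,0,0,0,0,-1]]

```text
t: 31.37
tcp_pos: [0.5805, 0.0081, 0.1592]
tool_rot: [0.001, 1.0, 0.0, 0.001]
force: [3.1, 1.3, -2.3]
finger_gap: 0.354
gripper_force: 59.7
```

Emit:
servo_tool:
  rows:
    - [[0,0,0,0,0,0.0007,-1],[0,0,0,0,0,0.0007,-1],[0,0,0,0,0,0.0007,-1],[0,0,0,0,0,0,-1]]

```text
t: 31.7
tcp_pos: [0.5792, 0.0078, 0.1565]
tool_rot: [0.001, 1.0, -0.0, -0.0]
force: [2.7, -0.3, -3.7]
finger_gap: 0.359
gripper_force: 59.6
```

Past the snap, the cap now pulls itself down. I follow it to contact.

Emit:
servo_tool:
  rows:
    - [[0,0,0,0,0,0.0007,-1],[0,0,0,0,0,0.0007,-1],[0,0,0,0,0,0.0005,-1],[0,0,0,0,0,0,-1]]

```text
t: 32.03
tcp_pos: [0.5789, 0.0079, 0.1551]
tool_rot: [0.001, 1.0, -0.0, -0.001]
force: [0.7, -1.5, -1.5]
finger_gap: 0.358
gripper_force: 59.8
```

Emit:
servo_tool:
  rows:
    - [[0,0,0,0,0,0.0005,-1],[0,0,0,0,0,0.0005,-1],[0,0,0,0,0,0,-1]]

```text
t: 32.28
tcp_pos: [0.5791, 0.0079, 0.155]
tool_rot: [0.001, 1.0, -0.0, -0.0]
force: [-1.0, -1.0, 4.7]
finger_gap: 0.359
gripper_force: 60.5
```

Emit:
servo_tool:
  rows:
    - [[0,0,0,0,0,0.0005,-1],[0,0,0,0,0,0,-1]]

```text
t: 32.45
tcp_pos: [0.5792, 0.0079, 0.155]
tool_rot: [0.001, 1.0, -0.0, -0.0]
force: [-2.3, -1.1, 7.4]
finger_gap: 0.36
gripper_force: 60.8
```

Emit:
servo_tool:
  rows:
    - [[0,0,0,0,0,0,-0.2],[0,0,0,0,0,0,0.2],[0,0,0,0,0,0,0.4],[0,0,0,0,0,-0.001,0.4],[0,0,0,0,0,-0.002,0.4],[0,0,0,0,0,-0.006,0.4],[0,0,0,0,0,-0.02,0.4],[0,0,0,0,0,-0.035,0.4]]

```text
t: 33.12
tcp_pos: [0.577, 0.0084, 0.2154]
tool_rot: [0.001, 1.0, 0.001, -0.004]
force: [1.2, 0.4, -0.7]
finger_gap: 0.7
gripper_force: 0.0
```

Emit:
servo_tool:
  rows:
    - [[0,0,0,0,0,-0.035,1],[0,0,0,0,0,-0.025,1],[0,0,0,0,0,-0.01,1],[0,0,0,0,0,0,1],[0,0,0,0,0,0,1],[0,0,0,0,0,0,1]]

```text
t: 33.62
tcp_pos: [0.5782, 0.0082, 0.2859]
tool_rot: [0.001, 1.0, 0.0, -0.002]
force: [-0.4, 0.2, 0.6]
finger_gap: 1.002
gripper_force: 0.0
```

```bash
python3 look.py w7 220 90 200 150 4; python3 - <<'E'
import cv2
from h import *
d=manip.snapshot("side");cv2.imwrite("pics/side7.png",d)
import numpy as np
a=cv2.imread("pics/w7.png");b=cv2.resize(d[165:240,300:400],(800,600),interpolation=cv2.INTER_CUBIC)
cv2.imwrite("pics/m7.png",np.hstack([cv2.resize(a,(400,300)),cv2.resize(b,(400,300))]))
import pickle
c=pickle.load(open("pics/w7.pkl","rb"));p=proj(c,[[.58,.008,.160],[.58,.008,.165]]);print((p-[220,90])*2)
E
```

```text
33.6667 [0.5782 0.0083 0.2856] [-4.5e-03  9.0e-04 -1.0e+00]
[[195.72517893 219.41435658]
 [195.68853438 223.11350255]]
```

View pics/m7.png

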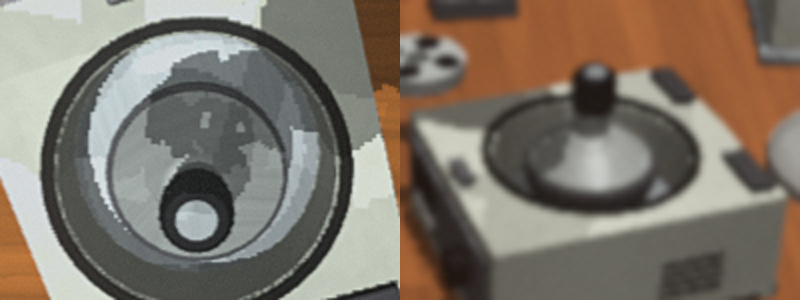

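The cap's disc sits at (196,220) in the montage. That matches the (195.7,219.4) predicted for home, and the side view shows rotor, cover and cap upright on the spindle. I'm handing the job in.

```bash
python3 -c "
from station import manip
print(manip.sign_off())"
```

```text
the job is handed in; nothing more can be done
None
```

The centrifuge is ready to run and the job is handed in: the rotor is down over the cross pin on the flange, the cover sits on it, the cap is clicked home, and everything is let go, with the last move ending at about 34 s. The hand-in returned no verdict.

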